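Check the lamp of a vial photoreactor with a stick light meter

ROBOT

A 6-joint arm with a two-finger parallel gripper is mounted at the origin on the work surface. World frame = base frame: x ahead of the robot, y to its left, z up, the work surface at z = 0. Lengths are in m, angles in rad, forces in N, time in s.
With the tool pointing down it reaches from about 0.275 to 0.75 m from the base axis. Payload 10.2 kg.
Tool frame: the origin (TCP) lies midway between the tips of the shut fingers; the grasp point (between the pads) lies 19 mm behind it (env.hold_point_z is the distance from the TCP to the grasp point, in m); x points along the fingers, z is the direction in which the jaws open and shut, and the axes are right-handed (so a half turn about x gives the same grasp; the last joint's range is limited). The gripper opens to 85 mm and grips with 20 to 120 N. Pads are 22 mm wide; open, the fingers measure 114 mm over their backs; the gripper's body (76 mm by 85 mm) begins 54 mm behind the grasp point. The pads swing forward as they close: fully open they stand 13 mm farther back than shut.
Start: joints at [0.935, 0.313, 1.498, -0, 1.331, -0.223], TCP at [0.211, 0.481, 0.231] pointing down, gripper open.
Joint ranges: [-2.94, 2.94], [-0.97, 2.17], [0.19, 2.56], [-1.23, 4.37], [0.02, 3.11], [-2.88, 2.88]. Speed limits (rad/s): [2.39, 2.39, 3.01, 3.14, 3.14, 3.14].

INTERFACE

Orientations are given as a unit quaternion [x, y, z, w].
In Python, from bench import env, kinematics, monitor, eyes, job gives the robot as it stands. The module is installed in compiled form; this text tells all that it offers. Calls block until the motion is done:
- env.reach(position, orientation): joint-space move of the TCP to a pose.
- env.movel(position, velocity=0.15, frame=None, guard=None): straight line of the TCP; frame=None keeps the orientation; velocity is the mean speed in m/s. With guard (N) it stops when the force on the tool has changed by that much, and returns True; else False.
- env.set_joints(angles): joint-space move.
- env.release() and env.close_gripper(effort=None): open the fingers fully, or close them until they stop; effort is the grip in N (None keeps the last).
- env.hold(seconds).
- kinematics.ik(position, orientation): joint angles nearest the present ones, or None.
- monitor.sense(): the state.
- eyes.grab_frame(name): name is "scene" or "top"; returns a dict with "frame" (384x512x3 uint8, red, green, blue), "mtx" (3x3 intrinsics, pixels), "view" (4x4, takes a point from world to camera coordinates). Camera axes: x right, y down, z forward; pixel columns grow to the right and rows downward; lengths in m; the calibration is good to about 2 mm. A picture is of the moment at which its call begins. There is no depth.
A pose or a line that the arm cannot do raises env.MotionError and nothing moves.
- job.hand_in(): hands the job in, once; it reports no verdict.
The state is a dict: "clock": time; "joints": joint angles; "qvel": joint speeds; "joint_efforts": joint torques, N m; "position": TCP position; "ee_rot": TCP orientation; "contact_force": force on the tool from outside, world axes, zero at the start; "ft_torque": the same for the moment, N m; "finger_gap": opening from 0.0 (shut) to 1.0 (fully open).
Only numpy, scipy, OpenCV 4.12 (cv2) and the standard library are available. Lean on these libraries where they do the work, as an engineer would, in place of code of your own. Each camera call takes 0.05 s, during which the arm holds its last target.

TASK

Check the lamp of the photoreactor: turn the pointer knob on top of its clear guard until the empty bay of the turntable clicks in under the probe port and take your hand off the knob, then take the stick light meter out of its dock and lower it gently, upright, through the narrow slot of the port. Finish while holding the meter there in the gripper, still, with its sensor window in the empty bay level with the middle of the vials, hanging freely so that nothing but the gripper carries it. Leave the glassware standing around alone.

Things in the scene. Friction and masses are not known exactly. Their poses are not given: they have to be found in the camera images.
- reactor: Photoreactor, fixed to the bench: a white base 250 x 250 x 40 mm carrying a box guard of clear acrylic with aluminium corner posts, flat top 132 mm above the bench; a finned LED lamp head sticks out 36 mm from its +x wall. Inside, a turntable with five capped glass vials (28 mm across, 60 mm tall, standing with their feet 58 mm above the bench) and one empty bay. Origin: centre of the base's underside, on the turntable's axis; z up, x towards the lamp side.
- port (a point): Probe port: a black plastic collar 36 x 50 mm (reactor x, y), 12 mm high, on the guard's top, 78 mm from the turntable's axis along the reactor's x. Its through slot measures 12 mm along the reactor's x and 26 mm along its y, with 2 mm bevels at the mouth and 16 mm deep in all. This point is the centre of the slot at the collar's top, 144 mm above the bench; axes as the reactor's.
- turntable (a joint): Turntable angle, rad, seen from above counter-clockwise positive about the reactor's z. At 0 the empty bay and the pointer lie exactly under and towards the port. Sprung detents every 60 degrees (one at 0) draw it in from about 2.5 degrees either side and take up to about 0.6 N m to leave or enter; released 4 to 7 degrees off, it is pushed out again; elsewhere light friction holds it where it is left. It starts between 0.5 and 1.35 and can turn between -1.2 and 1.9.
- knob_grip (a point): Pointer knob of the turntable, standing on its axis above the guard: a black upright bar 12 mm thick, 56 mm long and 40 mm high (from 146 to 186 mm above the bench), longer on the pointer side (34 mm from the axis, with a white line on top) than on the other (22 mm). The empty bay lies straight below the direction of the pointer. This point is on the axis, 170 mm above the bench; x points along the bar towards the pointer, y across the bar's thickness.
- bay (a point): Centre of the empty bay at mid-vial height: 78 mm from the turntable's axis under the pointer, 88 mm above the bench, 56 mm below the port's top when the bay is under the port; it turns with the turntable. Three locating pins 10 mm high stand round the bay's floor; nothing else is in it.
- meter: Stick light meter, self-contained, about 90 g: a straight grey bar 10 mm thick (its x), 24 mm wide (its y), 160 mm long (its z) without any collar, foot tapered over the last 6 mm to 6 x 20 mm; a small display on the upper half and a round white sensor window near the foot, the same on both faces, so either way round will do. Origin: centre of the foot's underside; z towards the top. It starts upright in the dock, foot 10 mm above the bench, top 170 mm above the bench.
- sensor (a point): Middle of the meter's sensor window (15 mm across), on the meter's axis 16 mm above its foot; axes as the meter's.
- meter_grip (a point): Point on the meter's axis 20 mm below its top (140 mm above its foot), a good height to pinch it across its 10 mm thickness; axes as the meter's.
- dock: White dock on a dark steel plate 80 x 100 x 10 mm, fixed: block 60 x 80 mm, top 55 mm above the bench, with a 13 x 27 mm pocket 45 mm deep in its middle in which the meter stands loosely. Origin: centre of the underside; the pocket is 13 mm along its x.
- flask: Bystander: conical glass flask, 84 mm across the foot, 128 mm high. Origin: centre of the foot.
- reagent: Bystander: amber reagent bottle with cap, 70 mm across, 140 mm high. Origin: centre of the foot.
- beaker: Bystander: glass beaker, 72 mm across, 95 mm high. Origin: centre of the foot.
Things that resemble listed ones, but are neither listed nor needed, are in the scene too. Of the things like the meter, leave any that is orange; of the rest the smaller one is meant.

How it is judged:
On the way:
1. the turntable rests in the detent with its empty bay under the port, the knob let go (value of joint turntable between -0.04 and 0.04 rad and contact force between each of the arm, the fingers and reactor below 0.2 N), for 0.3 s.
At the end, for the whole second after the job is handed in: Turntable in its detent, empty bay under the port (0.04 rad); meter through the slot, upright (0.10 rad), still, sensor 56 mm below the port's top (11 mm either way) and within 6 mm of the slot's axis, gripped (over 2 N), pressing on the reactor under 8 N (value of joint turntable between -0.04 and 0.04 rad and z of sensor in the frame of port between -0.067 and -0.045 m and horizontal distance between sensor and port below 0.006 m and horizontal distance between sensor and bay below 0.01 m and angle between meter's own z axis and vertical below 0.1 rad and linear speed of meter below 0.02 m/s and contact force between the fingers and meter above 2 N and contact force between meter and reactor below 8 N); the arm keeps its last pose, push and grip.
It fails at once if the meter is forced against the reactor (over 30 N) (contact force between meter and reactor above 30 N).
It fails at once if a piece of glassware is moved by more than 20 mm (distance of any of flask, reagent, beaker from where it was at the start of the episode above 0.02 m).
It also fails if it takes over 64 s, if anything falls off the work surface, if the arm or the gripper's body presses on something with over 40 N, if the wrist force passes 120 N, or if a joint passes its speed limit or range.

## Working session

There is one attempt and no reset: what is moved stays moved. The work goes in short steps, each a Python script; the robot and the scene stay as the last script left them, time stands still between calls to the robot, and variables do not carry over. Pictures are saved under pics/ and viewed, and the job is handed in when it is done.

```bash
mkdir -p pics; python3 - <<'E'
from bench import env, kinematics, monitor, eyes, job
import cv2,numpy as np
np.set_printoptions(precision=4,suppress=True)
for n in ("scene","top"):
    d=eyes.grab_frame(n); cv2.imwrite(f"pics/{n}0.png",cv2.cvtColor(d["frame"],cv2.COLOR_RGB2BGR))
    np.savez(f"pics/{n}0.npz",**d)
    print(n,d["mtx"],d["view"],sep="\n")
s=monitor.sense(); print(s, env.hold_point_z)
E
```

```text
scene
[[436.0551   0.     250.1795]
 [  0.     436.0551 192.8233]
 [  0.       0.       1.    ]]
[[-0.8059  0.5917 -0.0214  0.4529]
 [ 0.3719  0.4778 -0.7959 -0.1118]
 [-0.4607 -0.6494 -0.605   1.4064]
 [ 0.      0.      0.      1.    ]]
top
[[396.4082   0.     257.6306]
 [  0.     396.4082 189.7741]
 [  0.       0.       1.    ]]
[[ 0.0004 -1.      0.0089  0.0107]
 [-0.9899 -0.0017 -0.1421  0.5982]
 [ 0.1421 -0.0088 -0.9898  0.8723]
 [ 0.      0.      0.      1.    ]]
{'clock': 0.1, 'joints': array([ 0.9346,  0.3134,  1.4984,  0.    ,  1.331 , -0.2234]), 'qvel': array([ 0.0001, -0.0022, -0.0025, -0.0006,  0.0009, -0.0004]), 'joint_efforts': array([  0.001 , -41.2905, -26.0141,  -0.0002,   0.0031,   0.    ]), 'position': array([0.2105, 0.4807, 0.2308]), 'ee_rot': array([-0.387 ,  0.5922,  0.3868,  0.5915]), 'contact_force': array([ 0.4057,  0.1334, -0.1754]), 'ft_torque': array([-0.0478,  0.0417, -0.0128]), 'finger_gap': 1.0029682069992578} 0.0187
```

View pics/scene0.png

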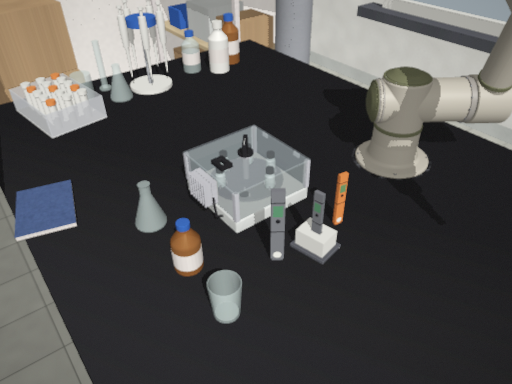

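View pics/top0.png

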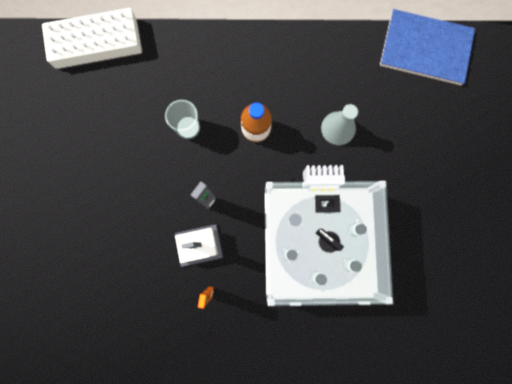

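```bash
python3 - <<'E'
import cv2
a=cv2.imread("pics/scene0.png");b=cv2.imread("pics/top0.png")
cv2.imwrite("pics/c1.png",cv2.resize(a[120:270,170:370],None,fx=4,fy=4,interpolation=cv2.INTER_CUBIC))
cv2.imwrite("pics/c2.png",cv2.resize(b[155:315,165:400],None,fx=3.4,fy=3.4,interpolation=cv2.INTER_CUBIC))
E
```

```text
(no output)
```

View pics/c1.png

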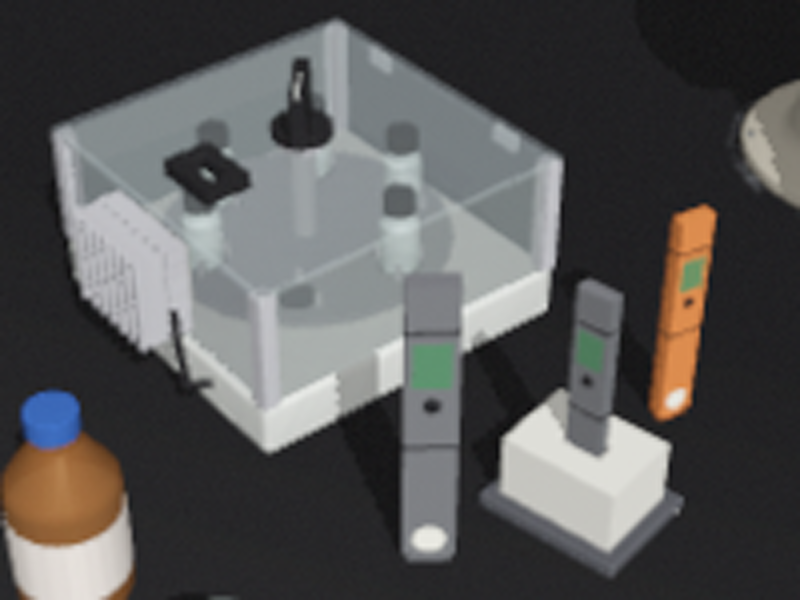

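View pics/c2.png

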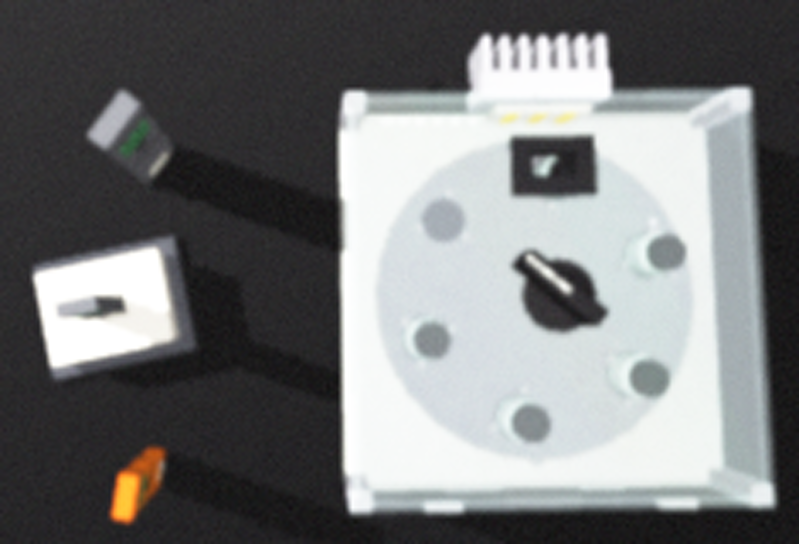

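```bash
cat > h.py <<'E'
import cv2,numpy as np
np.set_printoptions(precision=4,suppress=True)
def load(n): return dict(np.load(f"pics/{n}.npz"))
def ray(d,px):
    V=d["view"];R=V[:3,:3];t=V[:3,3];c=-R.T@t
    v=R.T@np.linalg.inv(d["mtx"])@np.array([px[0],px[1],1.]); return c,v/np.linalg.norm(v)
def cast(d,px,z):
    c,v=ray(d,px); return c+v*(z-c[2])/v[2]
def tri(d1,p1,d2,p2):
    P=[d["mtx"]@d["view"][:3] for d in(d1,d2)]
    X=cv2.triangulatePoints(P[0],P[1],np.array(p1,float).reshape(2,1),np.array(p2,float).reshape(2,1))
    X=(X[:3]/X[3]).ravel()
    return X,[proj(d1,X)-p1,proj(d2,X)-p2]
def proj(d,X):
    p=d["mtx"]@(d["view"][:3,:3]@np.asarray(X)+d["view"][:3,3]);return p[:2]/p[2]
E
python3 - <<'E'
from h import *
for n,roi in (("top0",(300,185,350,255)),("scene0",(205,150,260,185)),("top0",(165,220,230,275)),("scene0",(285,180,345,262))):
    d=load(n); x0,y0,x1,y1=roi
    f=d["frame"][y0:y1,x0:x1]; hsv=cv2.cvtColor(f,cv2.COLOR_RGB2HSV)
    for nm,m in (("dark",cv2.inRange(hsv[...,2],0,75)),("grey",cv2.inRange(hsv,(0,0,60),(180,70,150))),("white",cv2.inRange(hsv,(0,0,175),(180,60,255)))):
        cs,_=cv2.findContours(m,cv2.RETR_EXTERNAL,cv2.CHAIN_APPROX_NONE)
        for c in cs:
            if cv2.contourArea(c)<25: continue
            print(n,nm,cv2.contourArea(c),[(cv2.approxPolyDP(c,2,True)[:,0]+[x0,y0]).tolist()], [np.round(cv2.boxPoints(cv2.minAreaRect(c))+[x0,y0],1).tolist()])
    cv2.imwrite(f"pics/z_{n}_{x0}.png",cv2.resize(cv2.cvtColor(f,cv2.COLOR_RGB2BGR),None,fx=8,fy=8,interpolation=cv2.INTER_CUBIC))
E
ls pics
```

```text
top0 dark 248.5 [[[317, 232], [323, 249], [331, 251], [341, 248], [335, 234], [327, 233], [334, 239], [330, 242]]] [[[316.6, 231.4], [336.5, 225.9], [342.6, 248.3], [322.7, 253.7]]]
top0 dark 324.0 [[[316, 197], [317, 211], [339, 210], [338, 196]]] [[[316.0, 196.0], [339.0, 196.0], [339.0, 211.0], [316.0, 211.0]]]
top0 grey 405.5 [[[317, 230], [319, 245], [323, 250], [331, 252], [343, 247], [335, 233]]] [[[314.9, 230.1], [337.0, 224.1], [343.8, 249.0], [321.7, 255.0]]]
top0 grey 408.0 [[[315, 196], [316, 212], [340, 210], [338, 195]]] [[[315.0, 195.0], [340.0, 195.0], [340.0, 212.0], [315.0, 212.0]]]
top0 white 3351.5 [[[300, 185], [300, 254], [349, 254], [349, 188], [341, 188], [342, 185]]] [[[300.0, 185.0], [349.0, 185.0], [349.0, 254.0], [300.0, 254.0]]]
scene0 dark 179.0 [[[211, 160], [221, 171], [231, 166], [223, 156]]] [[[210.0, 161.0], [219.5, 151.5], [232.5, 164.5], [223.0, 174.0]]]
scene0 dark 77.0 [[[238, 150], [241, 156], [249, 156], [252, 150]]] [[[238.0, 150.0], [252.0, 150.0], [252.0, 156.0], [238.0, 156.0]]]
scene0 grey 60.5 [[[259, 169], [256, 177], [252, 176], [254, 
[... 1873 characters left out ...]
 [302, 223], [310, 217], [311, 229], [320, 233], [323, 223], [335, 229], [337, 234], [337, 230], [322, 222], [325, 193]]] [[[300.7, 226.5], [315.0, 188.3], [349.3, 201.1], [335.0, 239.4]]]
scene0 white 849.5 [[[306, 221], [296, 229], [296, 242], [322, 256], [335, 243], [336, 231], [323, 224], [322, 232], [317, 234], [310, 229]]] [[[290.2, 239.5], [304.8, 213.2], [340.5, 233.1], [325.9, 259.4]]]
scene0 white 212.5 [[[308, 180], [305, 180], [304, 188], [285, 197], [286, 206], [289, 202], [293, 203], [306, 196]]] [[[281.0, 200.0], [306.8, 178.5], [315.1, 188.6], [289.4, 210.0]]]
c1.png
c2.png
scene0.npz
scene0.png
top0.npz
top0.png
z_scene0_205.png
z_scene0_285.png
z_top0_165.png
z_top0_300.png
```

View pics/z_top0_300.png

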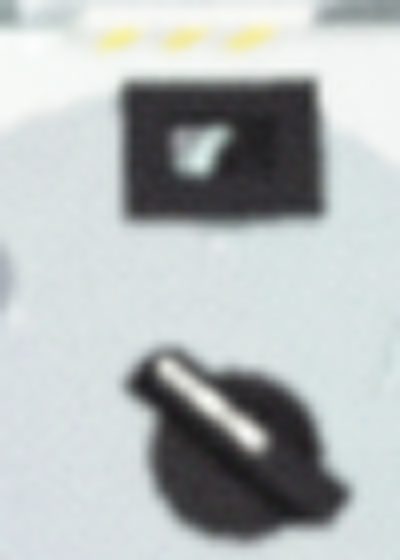

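View pics/z_scene0_205.png

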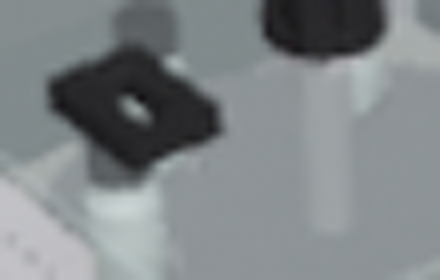

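View pics/z_top0_165.png

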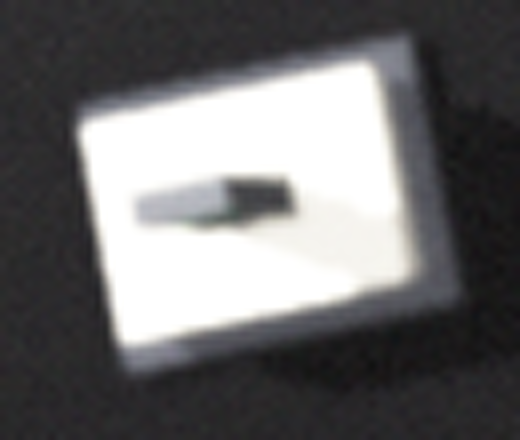

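View pics/z_scene0_285.png

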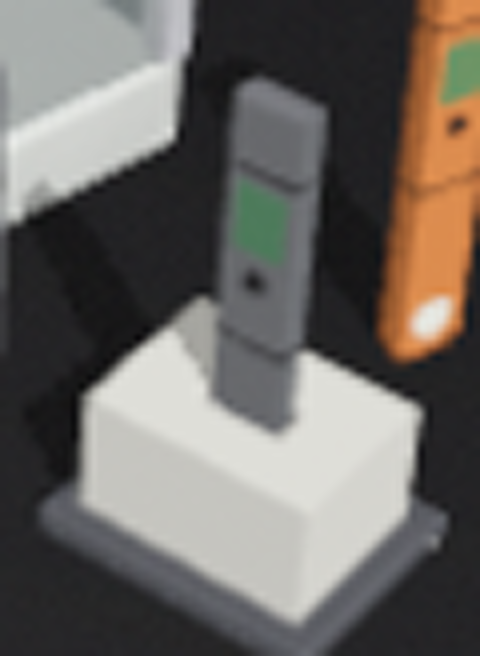

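```bash
python3 - <<'E'
from h import *
T=load("top0");S=load("scene0")
for d in(T,S): print("cam",ray(d,(0,0))[0])
zt=lambda p,o:((np.array(p)+.5)/8-.5)+o
tc=[zt(p,(300,185)) for p in((122,82),(316,80),(325,215),(128,218))]
print("collar top corners z144"); C=np.array([cast(T,p,.144) for p in tc]);print(C,C.mean(0),[np.linalg.norm(C[i]-C[i-1]) for i in range(4)])
sc=[zt(p,(205,150)) for p in((50,82),(130,45),(220,117),(140,155))]
C2=np.array([cast(S,p,.144) for p in sc]);print(C2,C2.mean(0),[np.linalg.norm(C2[i]-C2[i-1]) for i in range(4)])
print("tri collar",tri(T,np.mean(tc,0),S,np.mean(sc,0)))
a,b=[cast(T,zt(p,(300,185)),.186) for p in((160,362),(262,444))]
print("line",a,b,np.linalg.norm(a-b),np.arctan2(*(a-b)[1::-1]))
print("disc", [cast(T,zt((237,453),(300,185)),z) for z in(.14,.146)])
dt=[zt(p,(165,220)) for p in((78,122),(375,62),(414,278),(122,346))]
D=np.array([cast(T,p,.055) for p in dt]);print("dock",D,D.mean(0),[np.linalg.norm(D[i]-D[i-1]) for i in range(4)])
ds=[zt(p,(285,180)) for p in((82,398),(205,298),(422,408),(305,512))]
D2=np.array([cast(S,p,.055) for p in ds]);print("dockS",D2,D2.mean(0),[np.linalg.norm(D2[i]-D2[i-1]) for i in range(4)])
print("tri dock",tri(T,np.mean(dt,0),S,np.mean(ds,0)))
mt=zt((180,201),(165,220));ms=zt((284,100),(285,180))
print("meter",cast(T,mt,.17),cast(S,ms,.17),tri(T,mt,S,ms))
# base corners from c2
bt=[cast(T,(np.array(p)+.5)/3.4-.5+(165,155),.13) for p in((342,95),(750,92),(772,498),(347,510))]
print("guard top corners",np.array(bt),np.mean(bt,0))
for nm,p in dict(beaker=(182,115),reag=(256,122),flask=(340,128),big=(203,189),orange=(206,298)).items(): print(nm,cast(T,p,.08))
E
```

```text
cam [0.4681 0.0193 0.9483]
cam [1.0545 0.6987 0.7716]
collar top corners z144
[[ 0.5734 -0.1049  0.144 ]
 [ 0.574  -0.1547  0.144 ]
 [ 0.5393 -0.156   0.144 ]
 [ 0.5385 -0.1058  0.144 ]] [ 0.5563 -0.1304  0.144 ] [np.float64(0.03491548456752816), np.float64(0.049793751763465136), np.float64(0.03469958547313999), np.float64(0.05026667234634529)]
[[ 0.5734 -0.1556  0.144 ]
 [ 0.54   -0.1583  0.144 ]
 [ 0.5409 -0.1034  0.144 ]
 [ 0.5736 -0.101   0.144 ]] [ 0.557  -0.1296  0.144 ] [np.float64(0.05455833469908863), np.float64(0.033574977187126334), np.float64(0.05494904655948865), np.float64(0.032835416712597494)]
tri collar (array([ 0.5563, -0.1305,  0.143 ]), [array([-0.0097,  0.0125]), array([-0.01  , -0.0017])])
line [ 0.5002 -0.1062  0.186 ] [ 0.4807 -0.1302  0.186 ] 0.030898362500695296 0.8883018323943604
disc [array([ 0.4792, -0.1328,  0.14  ]), array([ 0.4791, -0.1317,  0.146 ])]
dock [[0.4943 0.1977 0.055 ]
 [0.5111 0.1151 0.055 ]
 [0.4513 0.1032 0.055 ]
 [0.4327 0.1837 0.055 ]] [0.4724 0.1499 0.055 ] [np.float64(0.06319167255691206), np.float64(0.0843299869980916), np.float64(0.
[... 153 characters left out ...]
]] [0.4702 0.148  0.055 ] [np.float64(0.07968929248746495), np.float64(0.06253605158086732), np.float64(0.07984036877040139), np.float64(0.060454980191960446)]
tri dock (array([0.472 , 0.1499, 0.0566]), [array([-0.0819,  0.0887]), array([-0.0925,  0.0031])])
meter [0.4719 0.1494 0.17  ] [0.4693 0.1483 0.17  ] (array([0.4714, 0.1496, 0.1717]), [array([-0.234 ,  0.2506]), array([-0.2449,  0.0103])])
guard top corners [[ 0.6008 -0.0038  0.13  ]
 [ 0.6032 -0.2556  0.13  ]
 [ 0.3599 -0.2576  0.13  ]
 [ 0.3532 -0.0062  0.13  ]] [ 0.4793 -0.1308  0.13  ]
beaker [0.764  0.1835 0.08  ]
reag [0.7481 0.0154 0.08  ]
flask [ 0.7346 -0.1751  0.08  ]
big [0.5943 0.1324 0.08  ]
orange [0.36   0.1214 0.08  ]
```

```bash
cat >> h.py <<'E'
from scipy.spatial.transform import Rotation as Ro
def quat(p):
    x=np.array([0,0,-1.]);z=np.array([np.cos(p),np.sin(p),0]);y=np.cross(z,x)
    return Ro.from_matrix(np.c_[x,y,z]).as_quat()
E
python3 - <<'E'
from h import *
from bench import env,kinematics,monitor
yaw=.015; phi=.888
for s in(1,-1):
  for z in(.30,.151): print(s,z,[kinematics.ik([.478,-.131,z],quat(a+s*np.pi/2)) for a in(phi,yaw)])
md=np.arctan2(.0825-0,0)
# meter thickness direction = dock x
for p in(1.37,): pass
print(kinematics.ik([.21,.48,.36],monitor.sense()["ee_rot"]))
E
```

```text
1 0.3 [None, array([-0.5044,  0.2056,  1.458 , -0.    ,  1.478 , -2.0901])]
1 0.151 [None, array([-0.5044,  0.3299,  1.6974, -0.    ,  1.1143, -2.0901])]
-1 0.3 [array([-0.5044,  0.2056,  1.458 , -0.    ,  1.478 ,  0.1784]), array([-0.5044,  0.2056,  1.458 , -0.    ,  1.478 ,  1.0514])]
-1 0.151 [array([-0.5044,  0.3299,  1.6974, -0.    ,  1.1143,  0.1784]), array([-0.5044,  0.3299,  1.6974, -0.    ,  1.1143,  1.0514])]
[ 0.9345  0.2577  1.2413  0.      1.6437 -0.2234]
```

```bash
python3 - <<'E'
from h import *
from bench import env,kinematics,monitor,eyes
def st(): s=monitor.sense();print(round(s["clock"],2),s["position"],s["contact_force"],s["ft_torque"],round(s["finger_gap"],3),s["joints"])
yaw=.015; phi=.888; q=quat(phi-np.pi/2)
env.movel([.2105,.4807,.36],velocity=.25)
env.reach([.478,-.131,.30],q)
st()
d=eyes.grab_frame("scene");np.savez("pics/scene1.npz",**d);cv2.imwrite("pics/s1.png",cv2.cvtColor(d["frame"],cv2.COLOR_RGB2BGR))
env.movel([.478,-.131,.153],velocity=.15,guard=8);st()
env.close_gripper(100);st()
d=eyes.grab_frame("scene");np.savez("pics/scene2.npz",**d);cv2.imwrite("pics/s2.png",cv2.cvtColor(d["frame"],cv2.COLOR_RGB2BGR))
E
```

```text
3.15 [ 0.4782 -0.1304  0.3001] [ 0.2169  1.0024 -0.1351] [-0.0189  0.0043 -0.0113] 0.997 [-0.5031  0.2055  1.4579  0.0001  1.478   0.1784]
4.33 [ 0.4784 -0.1312  0.1538] [ 0.1957  0.4194 -0.8385] [-0.0155 -0.0234  0.0245] 0.998 [-0.5043  0.3266  1.6939 -0.      1.1195  0.1784]
5.01 [ 0.4789 -0.1317  0.1534] [ 6.4071 -3.5205 -0.8859] [-0.2967 -0.4268  0.0537] 0.122 [-0.5046  0.3277  1.6935 -0.0001  1.1173  0.1784]
```

View pics/s2.png

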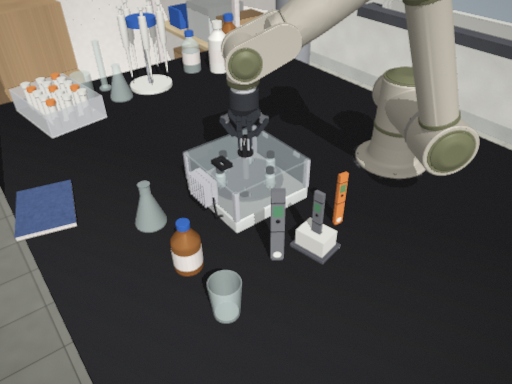

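```bash
python3 - <<'E'
from h import *
from bench import env,kinematics,monitor,eyes
def st(): s=monitor.sense();print(round(s["clock"],2),s["position"],s["contact_force"],s["ft_torque"],round(s["finger_gap"],3),s["joints"][5])
env.movel([.4788,-.1316,.153],velocity=.02);st()
q=quat(.015-np.pi/2)
J=kinematics.ik([.4788,-.1316,.153],q)
c=np.array(monitor.sense()["joints"])
print(c,J)
for k in(.3,.6,.8,.9,1):
    env.set_joints(c+(J-c)*k);st()
env.hold(.3);st()
for n in("scene","top"):
    d=eyes.grab_frame(n);np.savez(f"pics/{n}3.npz",**d);cv2.imwrite(f"pics/{n}3.png",cv2.cvtColor(d["frame"],cv2.COLOR_RGB2BGR))
E
```

```text
5.31 [ 0.4789 -0.1317  0.1534] [0.9786 0.064  4.6288] [ 0.1705  0.2935 -0.0103] 0.125 0.17817289472650338
[-0.5047  0.329   1.6917 -0.      1.1204  0.1782] [-0.5046  0.3294  1.6923 -0.      1.1199  1.0512]
5.67 [ 0.4793 -0.1321  0.1534] [ 4.1341 -3.9244  0.9933] [-0.2727 -0.3133 -0.0547] 0.123 0.43609698013603954
6.03 [ 0.4796 -0.1326  0.1534] [ 5.2927 -6.8269 -0.5989] [-0.622  -0.5682 -0.0117] 0.124 0.6978016828213189
6.32 [ 0.4797 -0.133   0.1534] [ 5.9774 -8.2473 -1.3708] [-0.8677 -0.5965  0.0137] 0.126 0.8724993699673054
6.57 [ 0.4798 -0.1332  0.1534] [  5.9161 -10.5477  -0.1411] [-1.004  -0.6666  0.2694] 0.126 0.9592271339959516
6.82 [ 0.4798 -0.1334  0.1534] [  5.9356 -10.8811  -0.5331] [-1.2469 -0.6307 -0.2181] 0.124 1.0471744122788385
7.12 [ 0.4798 -0.1333  0.1534] [  6.2215 -11.8665  -0.604 ] [-1.1735 -0.7186 -0.1639] 0.122 1.0468149099207087
```

View pics/top3.png

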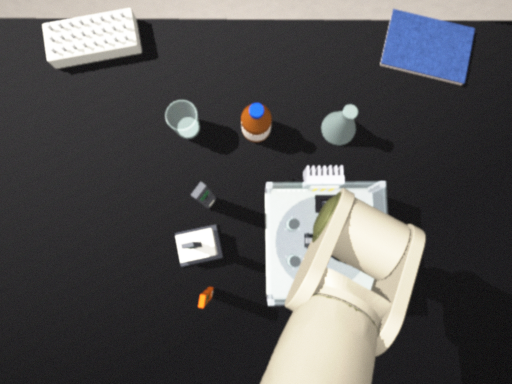

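```bash
python3 - <<'E'
from h import *
from bench import env,kinematics,monitor,eyes
def st(): s=monitor.sense();print(round(s["clock"],2),s["position"],s["contact_force"],s["ft_torque"],round(s["finger_gap"],3),s["joints"][5])
p=monitor.sense()["position"]
env.release();st()
env.movel([.4790,-.133,.30],velocity=.2);st()
# dock dir: thickness axis
D=np.array([[.4943,.1977],[.5111,.1151],[.4513,.1032],[.4327,.1837]])
D2=np.array([[.4909,.1924],[.5099,.1151],[.4485,.1032],[.4315,.1812]])
for E in(D,D2):
    w=(E[0]-E[1]+E[3]-E[2]); t=E[0]-E[3]+E[1]-E[2]; print(np.arctan2(w[1],w[0])-np.pi/2,np.arctan2(t[1],t[0]))
for a in(.2,.2-np.pi): print(kinematics.ik([.471,.149,.3],quat(a)))
for a in(.015,.015-np.pi): print(kinematics.ik([.556,-.132,.24],quat(a)),kinematics.ik([.556,-.132,.34],quat(a)))
env.reach([.471,.149,.36],quat(.2) if kinematics.ik([.471,.149,.3],quat(.2)) is not None else quat(.2-np.pi));st()
for n in("scene","top"):
    d=eyes.grab_frame(n);np.savez(f"pics/{n}4.npz",**d);cv2.imwrite(f"pics/{n}4.png",cv2.cvtColor(d["frame"],cv2.COLOR_RGB2BGR))
E
```

```text
7.92 [ 0.4788 -0.1316  0.153 ] [ 0.066   1.0036 -0.928 ] [ 0.0026 -0.0139 -0.0122] 0.999 1.0509558385285933
8.81 [ 0.4787 -0.1328  0.2988] [ 0.2525  0.0271 -0.3607] [ 0.0276  0.0154 -0.0184] 1.003 1.0487967517224983
0.2137297516206036 0.210193091525921
0.22778620021787832 0.18894415845753781
[ 0.0687  0.2019  1.4625 -0.      1.4772 -0.1313]
None
[-0.438   0.4104  1.3376 -0.      1.3936 -0.453 ] [-0.438   0.374   1.1354 -0.      1.6321 -0.453 ]
[-0.438   0.4104  1.3376 -0.      1.3936  2.6886] [-0.438   0.374   1.1354 -0.      1.6321  2.6886]
9.92 [0.4711 0.1484 0.3593] [ 0.5583 -0.0618 -0.2202] [-0.0174  0.0191  0.0419] 1.001 -0.12992402039278908
```

View pics/top4.png

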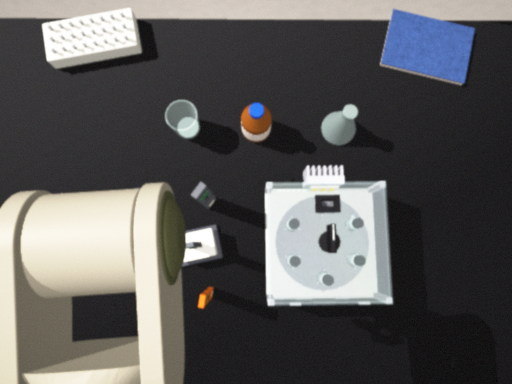

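View pics/scene4.png

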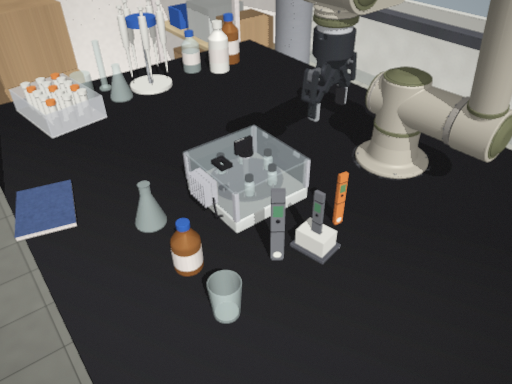

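```bash
python3 - <<'E'
from h import *
from bench import env,kinematics,monitor,eyes
def st(): s=monitor.sense();print(round(s["clock"],2),s["position"],s["contact_force"],s["ft_torque"],round(s["finger_gap"],3),s["joints"][5])
T=load("top4");f=T["frame"][218:262,312:350];m=cv2.inRange(cv2.cvtColor(f,cv2.COLOR_RGB2GRAY),0,110)
ys,xs=np.nonzero(cv2.inRange(cv2.cvtColor(f,cv2.COLOR_RGB2GRAY)[4:23,16:27],150,255))
P=np.array([cast(T,(x+328,y+222),.186)[:2] for x,y in zip(xs,ys)])
print(len(P),P.mean(0),cv2.fitLine(P.astype(np.float32),cv2.DIST_L2,0,.01,.01).ravel(),P.min(0),P.max(0))
cv2.imwrite("pics/k4.png",cv2.resize(cv2.cvtColor(f,cv2.COLOR_RGB2BGR),None,fx=10,fy=10))
q=quat(.207)
env.movel([.4715,.1495,.30],velocity=.2,frame=None)
env.reach([.4715,.1495,.25],q)
env.movel([.4715,.1495,.131],velocity=.12,guard=6);st()
env.close_gripper(40);st()
for n in("scene",):
    d=eyes.grab_frame(n);np.savez(f"pics/{n}5.npz",**d);cv2.imwrite(f"pics/{n}5.png",cv2.cvtColor(d["frame"],cv2.COLOR_RGB2BGR))
    cv2.imwrite(f"pics/{n}5c.png",cv2.resize(cv2.cvtColor(d["frame"],cv2.COLOR_RGB2BGR)[120:270,220:420],None,fx=4,fy=4))
E
```

```text
93 [ 0.5027 -0.1344] [ 0.9999  0.0123  0.5027 -0.1344] [ 0.4827 -0.1421] [ 0.5152 -0.1227]
11.93 [0.472  0.1495 0.1318] [-0.026   0.0235 -0.0001] [-0.0168 -0.0013 -0.0058] 1.004 -0.13729403350311994
12.6 [0.4715 0.1495 0.1311] [-0.4594  0.0094  2.2334] [0.0252 0.2725 0.0272] 0.11 -0.13729207196023288
```

View pics/scene5c.png

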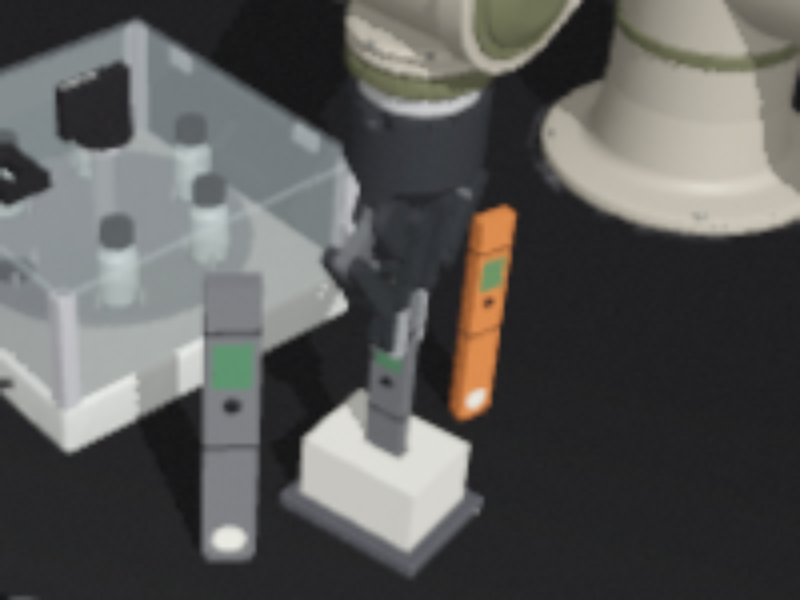

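View pics/k4.png

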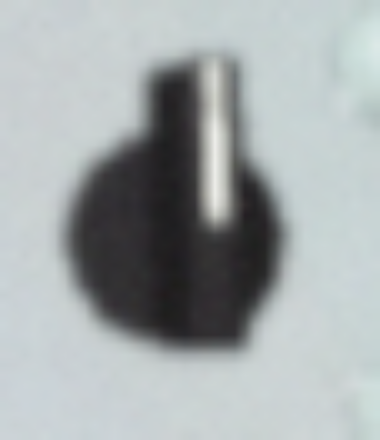

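```bash
python3 - <<'E'
from h import *
from bench import env,kinematics,monitor,eyes
def st(): s=monitor.sense();print(round(s["clock"],2),s["position"],s["contact_force"],s["ft_torque"],round(s["finger_gap"],3),s["joints"][5])
T=load("top4")
zt=lambda p:((np.array(p)+.5)/10-.5)+(312,218)
a,b=cast(T,zt((212,65)),.186),cast(T,zt((216,222)),.186);print(a,b,np.arctan2(*(a-b)[1::-1]))
p=monitor.sense()["position"]
env.movel([.4715,.1495,.36],velocity=.15);st()
for n in("scene","top"):
    d=eyes.grab_frame(n);np.savez(f"pics/{n}6.npz",**d)
    cv2.imwrite(f"pics/{n}6.png",cv2.cvtColor(d["frame"],cv2.COLOR_RGB2BGR))
env.reach([.556,-.132,.34],quat(.012));st()
for n in("scene","top"):
    d=eyes.grab_frame(n);np.savez(f"pics/{n}7.npz",**d)
    cv2.imwrite(f"pics/{n}7.png",cv2.cvtColor(d["frame"],cv2.COLOR_RGB2BGR))
E
```

```text
[ 0.5113 -0.1318  0.186 ] [ 0.4813 -0.1318  0.186 ] -0.0009693295858672565
14.32 [0.4713 0.1495 0.3594] [-0.9066 -0.0938 -0.6302] [ 0.0011 -0.0542 -0.0059] 0.112 -0.13732486580572137
15.56 [ 0.5561 -0.1308  0.3404] [-0.7769  0.44   -1.0461] [-0.0029 -0.     -0.0064] 0.113 -0.449682178002161
```

View pics/scene7.png

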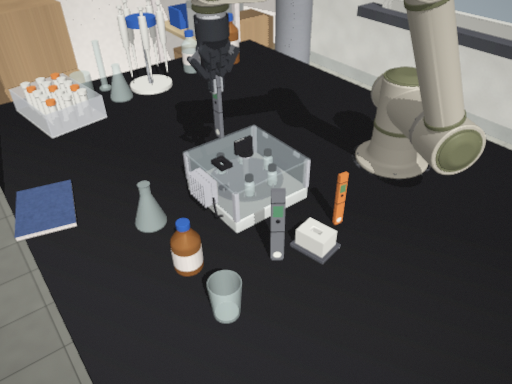

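View pics/top7.png

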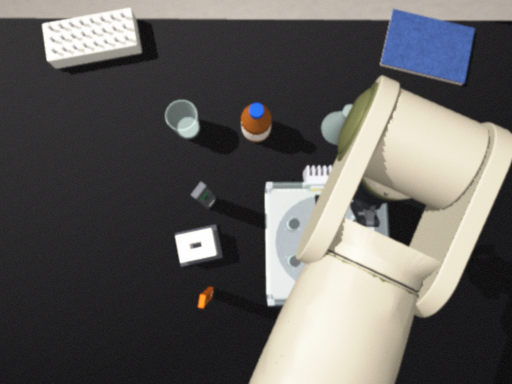

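```bash
python3 - <<'E'
from h import *
from bench import env,kinematics,monitor,eyes
def st(): s=monitor.sense();print(round(s["clock"],2),s["position"],s["contact_force"],s["ft_torque"],round(s["finger_gap"],3),s["ee_rot"])
print(quat(.012))
env.movel([.5563,-.1312,.277],velocity=.1,guard=5);env.hold(.3);st()
d=eyes.grab_frame("scene");np.savez("pics/scene8.npz",**d);f=d["frame"][90:190,180:280]
cv2.imwrite("pics/s8c.png",cv2.resize(cv2.cvtColor(f,cv2.COLOR_RGB2BGR),None,fx=6,fy=6,interpolation=cv2.INTER_CUBIC))
d=eyes.grab_frame("top");np.savez("pics/top8.npz",**d);f=d["frame"][160:230,290:370]
cv2.imwrite("pics/t8c.png",cv2.resize(cv2.cvtColor(f,cv2.COLOR_RGB2BGR),None,fx=6,fy=6,interpolation=cv2.INTER_CUBIC))
s=load("scene8")
for z in(.156,.144): print("foot px expected at z",z,proj(s,[.5563,-.1312,z]))
E
```

```text
[-0.0042  0.7071  0.0042  0.7071]
16.74 [ 0.5564 -0.1312  0.2773] [-0.5988 -0.1403 -0.7207] [-0.066   0.0011  0.0048] 0.112 [-0.0043  0.7069  0.0042  0.7073]
foot px expected at z 0.156 [220.9814 157.7448]
foot px expected at z 0.144 [221.2634 161.5938]
```

View pics/s8c.png

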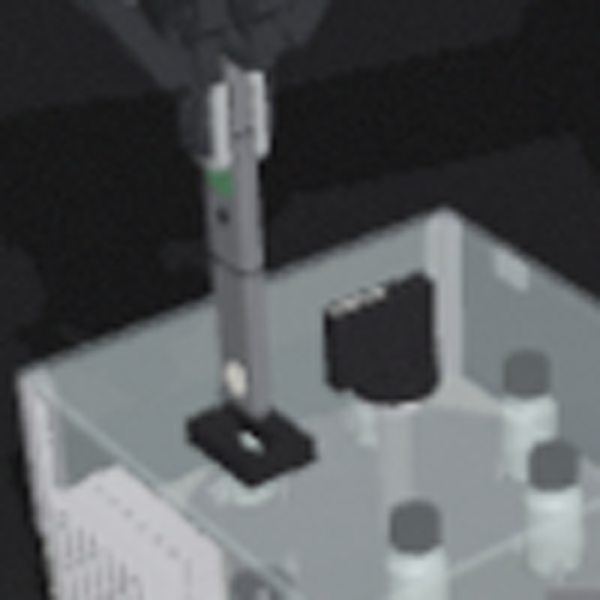

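View pics/t8c.png

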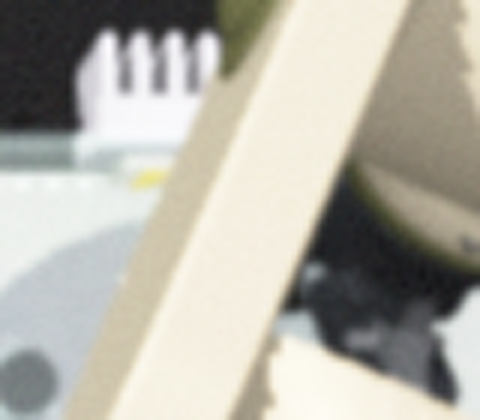

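```bash
python3 - <<'E'
from h import *
s=load("scene8");g=cv2.cvtColor(s["frame"],cv2.COLOR_RGB2GRAY).astype(float)
yaw=.012;ex=np.array([np.cos(yaw),np.sin(yaw),0]);ey=np.array([-np.sin(yaw),np.cos(yaw),0]);c=np.array([.5564,-.1312,0])
dzs=[]
for z in(.165,.175,.185,.2,.21,.22,.23):
    P=np.array([proj(s,c+[0,0,z]+a*.005*ex+b*.012*ey) for a in(1,-1) for b in(1,-1)])
    r=proj(s,c+[0,0,z])[1]
    # silhouette edges at row r: fit by line along each vertical edge
    L=[];
    for a in(1,-1):
        for b in(1,-1):
            q1,q2=[proj(s,c+[0,0,zz]+a*.005*ex+b*.012*ey) for zz in(.15,.25)]
            L.append(q1[0]+(r-q1[1])*(q2[0]-q1[0])/(q2[1]-q1[1]))
    ri=int(round(r)); row=g[ri,205:235]
    print(z,round(r,1),"exp",np.round([min(L),max(L)],1),np.round(row).astype(int))
E
```

```text
0.165 154.8 exp [216.7 224.8] [137 138 139 139 139 138 137 138 138 138 133 114  98 120 156 150 111 121
 125 127 133 138 138 138 139 138 138 138 138 133]
0.175 151.6 exp [216.4 224.6] [138 138 138 138 139 141 141 142 141 141 140 130 144 188 187 168 107 125
 125 128 136 139 137 138 138 138 138 137 126  76]
0.185 148.3 exp [216.2 224.4] [137 138 138 140 141 141 141 142 142 141 139 122  96  95  97  99 111 124
 124 129 139 138 137 138 137 138 137 138 121  56]
0.2 143.2 exp [215.8 224.1] [ 81  87  97 113 122 130 133 138 138 141 135 113  97  96  97 102 117 124
 126 134 141 141 141 141 142 141 141 141 123  32]
0.21 139.8 exp [215.5 223.8] [ 26  23  25  24  21  35  52  63  82  92  99  96  96  96  97 106 123 124
 128 136 142 142 141 142 142 142 141 141 142 134]
0.22 136.4 exp [215.2 223.6] [ 23  24  24  23  25  23  23  24  25  27  64  97  96  95  92  99 115 115
 116  99 100 116 121 132 137 141 141 142 142 141]
0.23 132.9 exp [214.9 223.4] [ 24  25  29  34  33  31  31  35  35  43  61  72  86  97 101 115 124 124
 108  34  34  33  32  44  59  69  88  93 103 121]
```

```bash
python3 - <<'E'
from h import *
from bench import env,kinematics,monitor,eyes
def st(): s=monitor.sense();print(round(s["clock"],2),s["position"],s["contact_force"],s["ft_torque"],round(s["finger_gap"],3))
for z in(.262,.255,.248,.241,.234):
    h=env.movel([.5563,-.1310,z],velocity=.03,guard=4);st()
    if h: print("HIT");break
E
```

```text
17.49 [ 0.5563 -0.131   0.2621] [ 0.3837 -0.1809 -0.2437] [-0.0508 -0.0312 -0.0259] 0.116
17.88 [ 0.5562 -0.1311  0.2548] [-0.243  -0.2891 -0.2624] [-0.147  -0.0029 -0.0586] 0.117
18.26 [ 0.5562 -0.131   0.2477] [-0.8585 -0.8123 -0.111 ] [-0.19    0.0517  0.0388] 0.108
18.64 [ 0.5562 -0.131   0.2407] [ 0.1579 -1.4116 -1.5807] [-0.2124  0.0539  0.0337] 0.113
19.02 [ 0.5562 -0.131   0.2337] [-0.0753 -0.9753 -1.3822] [-0.3107  0.0072  0.0401] 0.109
```

```bash
python3 - <<'E'
from h import *
from bench import env,kinematics,monitor,eyes
def st(): s=monitor.sense();print(round(s["clock"],2),s["position"],s["contact_force"],s["ft_torque"],round(s["finger_gap"],3))
env.movel([.5563,-.1318,.2337],velocity=.02);env.hold(.3);st()
for z in(.222,.212,.202,.193):
    h=env.movel([.5563,-.1318,z],velocity=.03,guard=4);st()
    if h: print("HIT");break
env.hold(.4);st()
d=eyes.grab_frame("scene");np.savez("pics/scene9.npz",**d);f=d["frame"][90:190,180:280]
cv2.imwrite("pics/s9c.png",cv2.resize(cv2.cvtColor(f,cv2.COLOR_RGB2BGR),None,fx=6,fy=6,interpolation=cv2.INTER_CUBIC))
E
```

```text
19.57 [ 0.5563 -0.1318  0.2337] [ 0.2755 -0.2289 -1.7351] [-0.0239  0.0094 -0.0033] 0.107
20.12 [ 0.5563 -0.1318  0.2219] [-0.0316 -0.0138 -0.3215] [ 0.002  -0.0323 -0.0674] 0.112
20.6 [ 0.5563 -0.1318  0.2119] [ 0.1667  0.1401 -1.0394] [-0.0083 -0.0038  0.0215] 0.113
21.08 [ 0.5563 -0.1318  0.2019] [0.001  0.4396 0.0969] [-0.0205  0.013   0.012 ] 0.113
21.53 [ 0.5563 -0.1318  0.1929] [-0.5247  0.2889 -0.8001] [-0.0036  0.0211 -0.0189] 0.11
21.93 [ 0.5563 -0.1318  0.1931] [ 0.0245  0.6946 -0.9079] [ 0.0152  0.0385 -0.0452] 0.109
```

View pics/s9c.png

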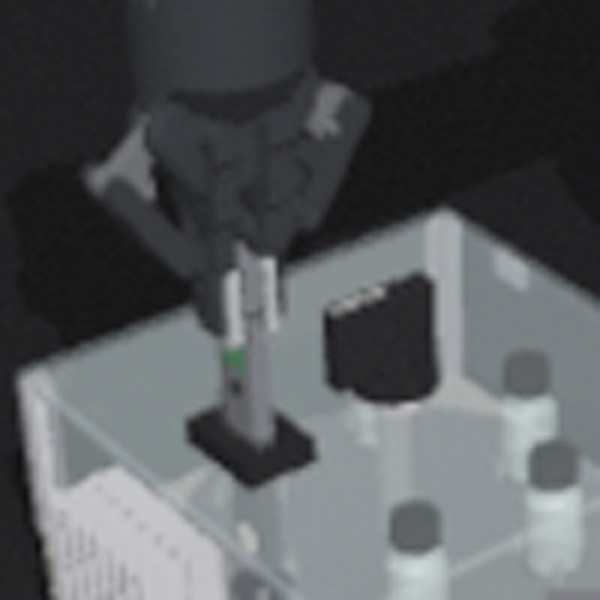

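```bash
python3 - <<'E'
from h import *
s=load("scene9")
for z in(.078,.088,.098): print(z,[proj(s,[.5563+dx,-.1318,z]) for dx in(0,.005)])
from bench import monitor,env
p=monitor.sense();print(p["position"],p["contact_force"],p["qvel"],p["clock"],Ro.from_quat(p["ee_rot"]).as_matrix()[:,0])
E
```

```text
0.078 [array([222.6319, 181.8208]), array([221.0972, 182.4829])]
0.088 [array([222.4121, 178.8295]), array([220.8691, 179.4891])]
0.098 [array([222.1901, 175.8074]), array([220.6386, 176.4645])]
[ 0.5563 -0.1318  0.193 ] [ 0.5789  0.6946 -1.07  ] [-0.0012  0.002   0.0004  0.0009  0.0001 -0.0007] 21.9833 [ 0.0001 -0.     -1.    ]
```

The sensor window appears at (220.75, 179.1). The pixel expected for z = 88 mm is (220.9, 179.5), so it sits about 1 mm from target. Contact forces are near zero, so I'm handing in.

```bash
python3 - <<'E'
from bench import job,monitor
job.hand_in()
s=monitor.sense();print(s["clock"],s["position"],s["contact_force"],s["finger_gap"])
E
```

```text
the job is handed in; nothing more can be done
the job is handed in; nothing more can be done
```

I handed the job in at about 22 s on the robot's clock, with the meter held still in the port. The interface gives no verdict, so what follows rests on my own checks.

- **Turntable:** I gripped the pointer knob and turned it about 50° clockwise. The twisting moment flipped sign near the end, which fits the detent catching. I then let go and moved away. A later picture showed the pointer within about 0.015 rad of the port direction.
- **Meter:** I took the small grey meter from the dock, leaving the orange one and the larger grey one alone, and lowered it through the slot. It rubbed lightly on the way in (about 1 N sideways, moment up to 0.3 N m). I shifted 0.8 mm in y and the moment dropped to almost nothing.
- **Last checks:**
  - The sensor window was seen within about half a pixel of where it should be at 88 mm height, so roughly 1 mm off target.
  - The tool was vertical and still, and the force readings were at noise level, about 1 N.
  - The meter was gripped at 40 N.
  - The turntable was still in its detent in the final picture.
  - I never went near the glassware, and it looked unmoved in the wide pictures taken just before insertion.
- **Disagreements:** The knob's y position differed by 1.5–2 mm between the first picture and the grip, which is within the stated calibration. The arm blocked the top camera during insertion, so that stage was checked only with the scene camera and the force readings.

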